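Put the piled lids back on their sample jars

TASK

Four open sample jars stand on the lab bench and their slip-on lids are piled up beside them. Take the pile apart from the top, one lid at a time, and put each lid straight onto the jar whose neck it fits (the narrowest lid on the narrowest neck, and so on up to the widest), fully down and level, before taking the next. Leave the lids still waiting piled where they are, the jars standing in their places, and the amber bottle and the beaker alone.

Things in the scene. Friction and masses are not known exactly. Their poses are not given: they have to be found in the camera images.
- lid_large_center (a point): Centre (half-way up, 10 mm above its lower rim) of the large teal plastic slip-on lid, 62 mm across and 20 mm tall, lying top up; the widest, at the bottom of the pile, which stands on a thin grey mat. A round cap, closed on top (4 mm thick) and open below, bore 57 mm across and 16 mm deep; about 30 g. z is its axis, up. Gripped across its outside.
- lid_medium_center (a point): Centre (half-way up, 10 mm above its lower rim) of the medium teal plastic slip-on lid, 50 mm across and 20 mm tall, lying top up; the second widest, second from the bottom of the pile, which stands on a thin grey mat. A round cap, closed on top (4 mm thick) and open below, bore 45 mm across and 16 mm deep; about 24 g. z is its axis, up. Gripped across its outside.
- lid_small_center (a point): Centre (half-way up, 10 mm above its lower rim) of the small teal plastic slip-on lid, 39 mm across and 20 mm tall, lying top up; the third widest, third from the bottom of the pile, which stands on a thin grey mat. A round cap, closed on top (4 mm thick) and open below, bore 34 mm across and 16 mm deep; about 18 g. z is its axis, up. Gripped across its outside.
- lid_mini_center (a point): Centre (half-way up, 10 mm above its lower rim) of the mini teal plastic slip-on lid, 29 mm across and 20 mm tall, lying top up; the narrowest, on top of the pile, which stands on a thin grey mat. A round cap, closed on top (4 mm thick) and open below, bore 24 mm across and 16 mm deep; about 12 g. z is its axis, up. Gripped across its outside.
- jar_large_mouth (a point): Centre of the mouth (neck top) of the open large jar, for the 62 mm lid: white plastic, paper band, body 84 mm across, 105 mm tall, neck 49 mm across and 24 mm tall, dark opening. Loose, about 700 g. z is its axis, up. The lid slips loosely over the neck (4 mm play all round) until its closed top lies on the mouth; its centre is then 6 mm below this point, its rim 8 mm above the shoulder.
- jar_medium_mouth (a point): Centre of the mouth (neck top) of the open medium jar, for the 50 mm lid: white plastic, paper band, body 70 mm across, 120 mm tall, neck 37 mm across and 24 mm tall, dark opening. Loose, about 550 g. z is its axis, up. The lid slips loosely over the neck (4 mm play all round) until its closed top lies on the mouth; its centre is then 6 mm below this point, its rim 8 mm above the shoulder.
- jar_small_mouth (a point): Centre of the mouth (neck top) of the open small jar, for the 39 mm lid: white plastic, paper band, body 56 mm across, 90 mm tall, neck 26 mm across and 24 mm tall, dark opening. Loose, about 350 g. z is its axis, up. The lid slips loosely over the neck (4 mm play all round) until its closed top lies on the mouth; its centre is then 6 mm below this point, its rim 8 mm above the shoulder.
- jar_mini_mouth (a point): Centre of the mouth (neck top) of the open mini jar, for the 29 mm lid: white plastic, paper band, body 44 mm across, 75 mm tall, neck 16 mm across and 24 mm tall, dark opening. Loose, about 220 g. z is its axis, up. The lid slips loosely over the neck (4 mm play all round) until its closed top lies on the mouth; its centre is then 6 mm below this point, its rim 8 mm above the shoulder.
- amber_bottle_center (a point): Bystander: centre (75 mm up) of a closed amber glass bottle with a black cap, 64 mm across and 150 mm tall, standing at the robot's right.
- beaker_center (a point): Bystander: centre (about 43 mm up) of an empty clear glass beaker, 72 mm across and 85 mm tall, standing at the robot's left.
Not all that is in view belongs to the job. Leave any yellow look-alike of the part that bears jar_small_mouth alone. Leave any red look-alike of the part that bears jar_medium_mouth alone.

How it is judged:
By the outcome, as a careful person would: the job done as asked, in the order asked, and still so for the second after the job is handed in, with the robot touching nothing.
It also fails if it takes over 104 s, if anything falls off the work surface, if the arm or the gripper's body presses on something with over 40 N, if the wrist force passes 120 N, or if a joint passes its speed limit or range.

ROBOT

A 7-joint arm with a two-finger parallel gripper is mounted at the origin on the work surface. World frame = base frame: x ahead of the robot, y to its left, z up, the work surface at z = 0. Lengths are in m, angles in degrees, forces in N, time in s.
With the tool pointing down it reaches from about 0.35 to 0.9 m from the base axis. Payload 8.1 kg.
Tool frame: the origin (TCP) lies between the finger pads; the fingertips stand 25 mm ahead of it and the grasp point (between the pads) lies 6 mm ahead of it; z points along the fingers, y is the line along which they close (so a half turn about z gives the same grasp; the last joint's range is limited). The gripper opens to 85 mm and grips with 20 to 120 N. Pads are 22 mm wide; open, the fingers measure 114 mm over their backs; the gripper's body (76 mm by 85 mm) begins 54 mm behind the grasp point. The pads swing forward as they close: fully open they stand 13 mm farther back than shut.
Start: joints at [62.647, 24.895, 1.432, 90.138, -0.665, 64.973, -4.303], TCP at [0.229, -0.582, 0.256] pointing down, gripper open.
Joint ranges: [-149.89, 149.89], [-25.12, 119.58], [-72.63, 75.52], [4.76, 147.25], [-75.54, 255.54], [6.69, 114.76], [-157.13, 157.13]. Speed limits (degrees/s): [127.2, 127.2, 172.46, 172.46, 180, 180, 180].

INTERFACE

Orientations are given as a 3x3 rotation matrix whose columns are the frame's x, y, z axes.
In Python, from bench import robot gives the robot as it stands.
- The arm moves only by the tool play_rows, never from a script. Its argument "rows" is one flat list of numbers, 5 for each row, row after row: the shift along the world's x, y, z in units of 200 mm (1.0 is 200 mm), then the turn about the world's z in units of pi/2 rad (1.0 is pi/2 rad), then the opening, from 0 (shut) to 1 (fully open). In form: [dx, dy, dz, spin, fingers, dx, dy, dz, spin, fingers, ...]. A call has 1 to 10 rows; each row shifts and turns the commanded pose from where the row before left it; what a row does not reach is not made up. A row lasts 1/12 s, in which the tool goes at most 41.7 mm and 7.16 degrees, less where a joint would pass 70% of its speed; a pose out of reach is approached as far as the arm can. A call with a number of a shift or a turn outside -1 to 1 is refused whole. A call with a gripper value outside its range is refused whole. The fingers move at their own pace and stop on an object; the grip force is fixed at half the most. Time passes only in rows, so rows that do not move let the fingers close. It gives the time, the measured TCP pose, the force, the opening and the grip force at its end, in the units of the state.
- robot.sense(): the state, without advancing time (a new reading comes with each control period).
- robot.read_camera(name): name is "scene" or "side" or "wrist"; returns (picture, depth): 400x640x3 uint8, red, green, blue; 400x640 float32, m along the optical axis (not along the pixel's ray), 0 where there is no reading.
- robot.get_calibration(name): a dict with "fx", "fy", "cx", "cy" (pixels), "extrinsics" (4x4, takes a point from world to camera coordinates). Camera axes: x right, y up, looking along -z (the intrinsics and any distortion apply to the point x, -y, -z); pixel columns grow to the right and rows downward; lengths in m; the calibration is good to about 2 mm. A picture is of the moment at which its call begins: read the wrist's pose just before it. get_calibration takes no time and is no camera call; for the wrist camera it gives the pose at the moment of the call.
- robot.sign_off(): hands the job in; it is judged then, once.
The state is a dict: "clock": time; "qpos": joint angles; "dq": joint speeds; "tau": joint torques, N m; "tcp_pos": TCP position; "ee_rot": TCP orientation; "contact_force": force on the tool from outside, world axes, zero at the start; "moment": the same for the moment, N m; "opening": finger opening in m; "grasp_force": force on a finger pad.
Only numpy, scipy, OpenCV 4.12 (cv2) and the standard library are available. Lean on these libraries where they do the work, as an engineer would, in place of code of your own. Each camera call takes 0.05 s, during which the arm holds its last target. There are 200 camera calls.

## Working session

There is one attempt and no reset: what is moved stays moved. The work goes in short steps, Python scripts to look and compute and a tool call to move; the robot and the scene stay as the last step left them, time stands still between calls to the robot, and variables do not carry over. Pictures are saved under pics/ and viewed, at most 14 in all, crops included, and the job is handed in when it is done.

Besides the shell and the picture viewer there is one more tool, called after "Call:" in YAML: its name, and indented under it one key for each argument. play_rows: Moves the arm, as the interface text tells. Shifts and turns lie within -1 to 1; 1 stands for 200 mm of shift or pi/2 rad of turn. Its arguments: {"type":"object","properties":{"rows":{"type":"array","items":{"type":"number"}}},"required":["rows"]}

```bash
mkdir -p pics; ls; python3 - <<'E'
from bench import robot
import cv2,numpy as np
s=robot.sense();print({k:np.round(v,3).tolist() for k,v in s.items()})
for n in("scene","side"):
    p,d=robot.read_camera(n);cv2.imwrite(f"pics/{n}0.png",p[...,::-1]);np.savez(f"pics/{n}0.npz",p=p,d=d)
    c=robot.get_calibration(n);print(n,{k:np.round(v,3).tolist() if k=='extrinsics' else v for k,v in c.items()})
E
```

```text
pics
{'clock': 0.0, 'qpos': [62.649, 24.935, 1.432, 90.188, -0.662, 64.972, -4.304], 'dq': [0.059, 0.068, 0.057, 0.011, -0.036, -0.064, -0.179], 'tau': [0.0, -67.048, 1.025, -31.623, 0.016, 0.012, -0.0], 'tcp_pos': [0.229, -0.581, 0.256], 'ee_rot': [[0.931, 0.366, -0.001], [0.366, -0.931, 0.001], [-0.0, -0.002, -1.0]], 'contact_force': [0.14, 0.004, -0.379], 'moment': [-0.047, -0.034, 0.04], 'grasp_force': 0.0, 'opening': 0.086}
scene {'fx': 457.5687946873396, 'fy': 457.5687946873396, 'cx': 324.13229708578456, 'cy': 200.2719803292637, 'extrinsics': [[-0.641, 0.768, 0.013, 0.379], [-0.645, -0.548, 0.532, 0.316], [0.415, 0.333, 0.847, -1.346], [0.0, 0.0, 0.0, 1.0]]}
side {'fx': 407.2833547614625, 'fy': 407.2833547614625, 'cx': 319.6804771567463, 'cy': 207.671359149213, 'extrinsics': [[-0.98, -0.2, -0.016, 0.573], [0.103, -0.566, 0.818, -0.15], [-0.173, 0.799, 0.575, -1.045], [0.0, 0.0, 0.0, 1.0]]}
```

View pics/scene0.png

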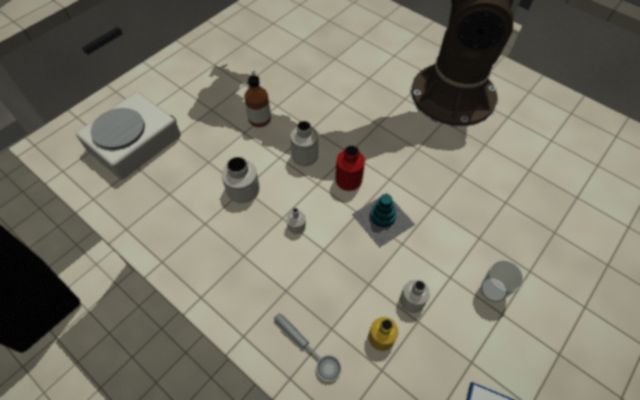

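View pics/side0.png

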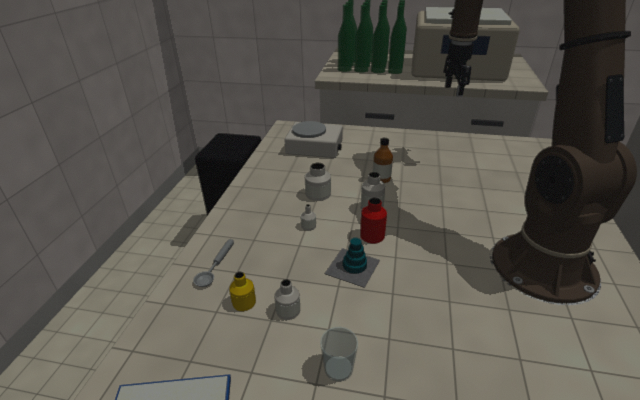

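Scene view: pile at (384,212), large jar (240,178), medium (304,145), mini (296,220), small (416,294); look-alikes are red (350,168) and yellow (384,333), with amber bottle (257,100) and beaker (503,280). In the side view the pile is at (355,255), with large (318,180), medium (373,195), mini (308,217) and small (287,298).

```bash
cat > h.py <<'E'
import numpy as np,cv2
from bench import robot
def ray(c,u,v):
    E=np.array(c['extrinsics']);R=E[:3,:3];o=-R.T@E[:3,3]
    d=np.array([(u-c['cx'])/c['fx'],-(v-c['cy'])/c['fy'],-1.]);return o,R.T@d
def plane(c,u,v,z):
    o,d=ray(c,u,v);return o+d*(z-o[2])/d[2]
def proj(c,P):
    E=np.array(c['extrinsics']);q=E[:3,:3]@P+E[:3,3];return c['cx']+c['fx']*q[0]/-q[2],c['cy']+c['fy']*q[1]/q[2]
def cloud(c,d):
    v,u=np.mgrid[:d.shape[0],:d.shape[1]];E=np.array(c['extrinsics']);R=E[:3,:3]
    q=np.stack([(u-c['cx'])/c['fx']*d,-(v-c['cy'])/c['fy']*d,-d],-1);P=(q-E[:3,3])@R;P[d==0]=np.nan;return P
E
python3 - <<'E'
from h import *
J={'large':(.105,(237,164),(317,169)),'medium':(.12,(304,127),(374,177)),'small':(.09,(419,287),(286,286)),'mini':(.075,(295,212),(308,209)),'red':(.12,(351,153),(375,203)),'yellow':(.09,(386,325),(240,278))}
tiles=[]
for n,k in(("scene",1),("side",2)):
    D=np.load(f"pics/{n}0.npz");p,d=D['p'],D['d'];c=robot.get_calibration(n);P=cloud(c,d);row=[]
    for j,v in J.items():
        u,w=v[k];g=p[w-14:w+15,u-14:u+15].astype(int).max(2)
        m=(g<60).astype(np.uint8);N,L,S,C=cv2.connectedComponentsWithStats(m)
        i=1+np.argmin(np.hypot(*(C[1:]-14).T)) if N>1 else 0
        cc=C[i]+[u-14,w-14];print(n,j,'blob',cc.round(1),S[i][2:],plane(c,*cc,v[0]).round(4),'depthtop',np.nanmax(P[w-14:w+15,u-14:u+15,2]).round(3))
        row.append(cv2.resize(p[w-20:w+20,u-20:u+20],(200,200),interpolation=0))
    cv2.imwrite
    tiles.append(row)
    h=cv2.cvtColor(p,cv2.COLOR_RGB2HSV);m=((abs(h[...,0].astype(int)-92)<12)&(h[...,1]>120)&(h[...,2]>30)).astype(np.uint8)
    m[:100]=0
    ys,xs=np.nonzero(m);print('teal',xs.min(),xs.max(),ys.min(),ys.max())
    u0,w0=int(xs.mean()),int(ys.mean());Q=P[m>0];print(np.nanmin(Q,0).round(3),np.nanmax(Q,0).round(3))
    for z in(.002,.022,.042,.062,.082):
        s=Q[abs(Q[:,2]-z)<.004]
        if len(s):print(z,len(s),s.mean(0).round(4))
    row.append(cv2.resize(p[w0-20:w0+20,u0-20:u0+20],(200,200),interpolation=0))
out=np.vstack([np.hstack(r[i:i+4] if i+4<=7 else r[3:7]) for r in tiles for i in(0,4)])
cv2.imwrite('pics/crops.png',cv2.resize(out,(600,600))[...,::-1])
E
```

```text
scene large blob [236.3 164.5] [ 18  14 198] [ 0.6399 -0.2278  0.105 ] depthtop 0.109
scene medium blob [303.5 125.9] [12  9 87] [ 0.4588 -0.1779  0.12  ] depthtop 0.123
scene small blob [419.4 285.3] [ 8  8 53] [0.607  0.2641 0.09  ] depthtop 0.093
scene mini blob [294.8 209.8] [3 3 6] [ 0.631  -0.0545  0.075 ] depthtop 0.078
scene red blob [351.2 152.7] [ 13  16 152] [ 0.4484 -0.0385  0.12  ] depthtop 0.123
scene yellow blob [386.3 324.5] [ 9  8 63] [0.7158 0.2595 0.09  ] depthtop 0.095
teal 371 395 195 223
[0.462 0.063 0.014] [0.506 0.12  0.086]
0.022 81 [0.492 0.095 0.022]
0.042 62 [0.4833 0.1    0.0418]
0.062 25 [0.4802 0.0894 0.0618]
0.082 81 [0.4796 0.0893 0.082 ]
side large blob [317.1 165.8] [13  7 67] [ 0.6382 -0.2293  0.105 ] depthtop 0.109
side medium blob [373.9 174.4] [11  6 53] [ 0.4568 -0.1816  0.12  ] depthtop 0.124
side small blob [285.4 282.2] [ 9  7 48] [0.6058 0.2623 0.09  ] depthtop 0.094
side mini blob [307.3 205.3] [2 2 3] [ 0.6301 -0.0538  0.075 ] depthtop 0.079
side red blob [373.2 202.9] [ 13  14 116] [ 0.4446 -0.0331  0.12  ] depthtop 0.124
side yellow blob [238.8 274.5] [ 9  6 43] [0.7147 0.2586 0.09  ] depthtop 0.094
teal 343 366 238 272
[0.445 0.076 0.004] [0.503 0.12  0.086]
0.002 2 [0.4686 0.1134 0.0052]
0.022 100 [0.4733 0.1073 0.0228]
0.042 77 [0.4702 0.1029 0.0425]
0.062 48 [0.4695 0.0975 0.0623]
0.082 69 [0.4744 0.0889 0.0825]
```

View pics/crops.png

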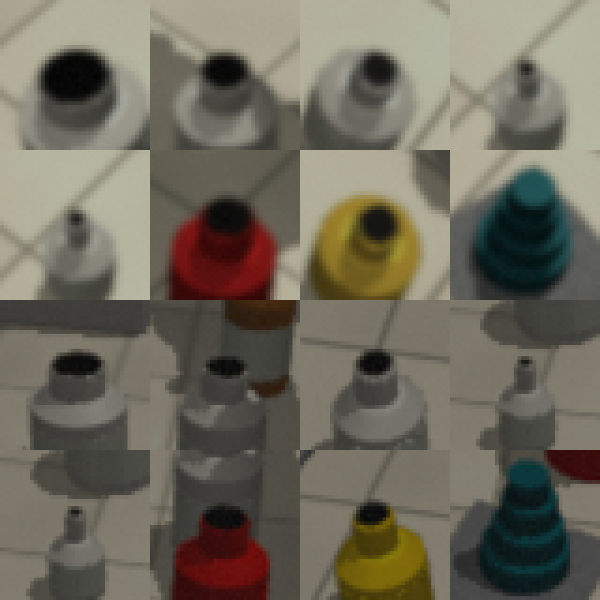

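Call:
play_rows:
  rows: [0.065,0.178,0,0,0.6,0.065,0.178,0,0,0.6,0.065,0.178,0,0,0.6,0.065,0.178,0,0,0.6,0.065,0.178,0,0,0.6,0.065,0.178,0,0,0.6,0.065,0.178,0,0,0.6,0.065,0.178,0,0,0.6,0.065,0.178,0,0,0.6,0,0,0,0,0.6]

```text
clock: 0.93
tcp_pos: [0.348, -0.2545, 0.2563]
ee_rot: [[0.927, 0.374, 0.001], [0.374, -0.927, 0.002], [0.001, -0.002, -1.0]]
contact_force: [0.2, 0.3, 0.3]
opening: 0.0513
grasp_force: 0.0
```

```bash
python3 - <<'E'
from h import *
c=robot.get_calibration('wrist');p,d=robot.read_camera('wrist');cv2.imwrite('pics/w1.png',p[...,::-1]);np.savez('pics/w1.npz',p=p,d=d)
s=robot.sense();print(s['clock'],s['tcp_pos'],s['opening'],s['ee_rot'].round(3) if hasattr(s['ee_rot'],'round') else s['ee_rot']);print({k:np.round(v,3).tolist() for k,v in c.items()})
print(plane(robot.get_calibration('scene'),254,78,.15))
E
```

```text
0.9833 [ 0.34696385 -0.25775214  0.25635361] 0.051144282202554604 [[ 0.928  0.372  0.   ]
 [ 0.372 -0.928  0.001]
 [ 0.    -0.001 -1.   ]]
{'fx': 329.992, 'fy': 329.992, 'cx': 317.992, 'cy': 193.638, 'extrinsics': [[0.374, -0.927, -0.002, -0.365], [0.891, 0.36, -0.276, -0.182], [0.256, 0.101, 0.961, -0.443], [0.0, 0.0, 0.0, 1.0]]}
[ 0.43968524 -0.35977866  0.15      ]
```

View pics/w1.png

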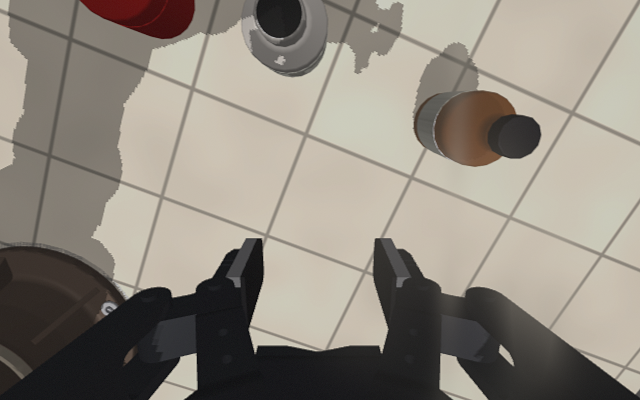

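Wrist view: the medium jar mouth is at (279,12), the amber bottle at (480,130), and the red jar at top left; the camera looks ahead of the fingers.

Call:
play_rows:
  rows: [0.03,0.174,0,0,0.6,0.03,0.174,0,0,0.6,0.03,0.174,0,0,0.6,0.03,0.174,0,0,0.6,0.03,0.174,0,0,0.6,0.03,0.174,0,0,0.6,0.03,0.174,0,0,0.6,0.03,0.174,0,0,0.6,0,0,0,0,0.6,0,0,0,0,0.6]

```text
clock: 1.82
tcp_pos: [0.3941, 0.018, 0.2562]
ee_rot: [[0.929, 0.369, -0.0], [0.369, -0.929, 0.0], [-0.0, -0.0, -1.0]]
contact_force: [0.1, -0.9, -0.4]
opening: 0.0516
grasp_force: 0.0
```

```bash
cat >> h.py <<'E'
def snap(name):
    s=robot.sense();c=robot.get_calibration('wrist');p,d=robot.read_camera('wrist');cv2.imwrite(f'pics/{name}.png',p[...,::-1]);np.savez(f'pics/{name}.npz',p=p,d=d)
    print('t',round(s['clock'],2),'tcp',np.round(s['tcp_pos'],4),'open',round(s['opening'],4),'yaw',np.degrees(np.arctan2(s['ee_rot'][1][0],s['ee_rot'][0][0])).round(2))
    return s,c,p,d
JARS={'large':(.6385,-.2285,.105),'medium':(.458,-.180,.12),'small':(.6065,.263,.09),'mini':(.6305,-.054,.075)}
def mouth(c,p,j,r=40,th=55):
    P=JARS[j];u,w=map(int,proj(c,np.array(P)))
    if not(5<u<635 and 5<w<395):return print(j,'out',u,w)
    y0,x0=max(0,w-r),max(0,u-r);g=p[y0:w+r,x0:u+r].max(2)
    N,L,S,C=cv2.connectedComponentsWithStats((g<th).astype(np.uint8))
    best=min(range(1,N),key=lambda i:np.hypot(*(C[i]+[x0,y0]-[u,w]))-.02*S[i][4],default=None)
    if best is None:return print(j,'none')
    k=max(cv2.findContours((L==best).astype(np.uint8),0,1)[0],key=len);cc=cv2.minAreaRect(k)[0]
    cc=(cc[0]+x0,cc[1]+y0);q=plane(c,*cc,P[2]);print(j,'px',np.round(cc,1),S[best],'->',q.round(4));return q
def teal(c,p,z,cut=None):
    h=cv2.cvtColor(p,cv2.COLOR_RGB2HSV);m=((abs(h[...,0].astype(int)-92)<14)&(h[...,1]>110)&(h[...,2]>25)).astype(np.uint8)
    ys,xs=np.nonzero(m);print('teal',len(xs),xs.min(),xs.max(),ys.min(),ys.max());return m
E
python3 - <<'E'
from h import *
s,c,p,d=snap('w2')
for j in JARS:mouth(c,p,j)
m=teal(c,p,0);P=cloud(c,d);Q=P[m>0]
t=Q[Q[:,2]>np.nanmax(Q[:,2])-.01];print('top',np.nanmean(t,0),len(t),np.nanmin(t,0),np.nanmax(t,0))
D=np.load('pics/w1.npz')
E
```

```text
t 1.82 tcp [0.3941 0.018  0.2562] open 0.0516 yaw 21.65
large out 755 3
medium px [592.2 207.3] [56 32  6 21 28] -> [ 0.4621 -0.1948  0.12  ]
small out 88 -252
mini out 518 -68
teal 3014 253 314 34 99
top [0.47386852 0.08560279 0.08404155] 1047 [0.45920903 0.07128544 0.07697992] [0.48870471 0.10006403 0.08684847]
```

View pics/w2.png

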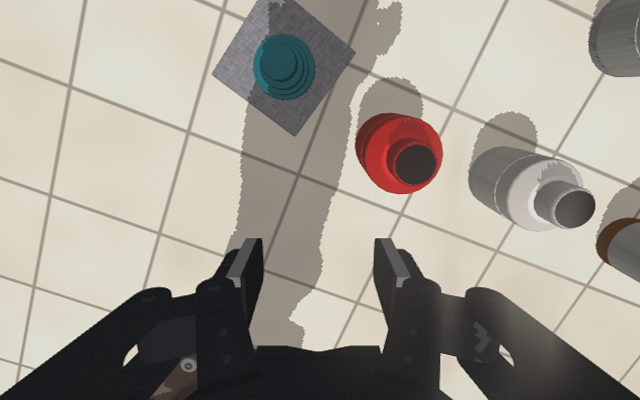

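The pile is at (283,65) on its mat, the red jar at (400,155) and the medium jar mouth at (573,207). Next I check heights, then move above the pile.

```bash
python3 - <<'E'
from h import *
c=robot.get_calibration('wrist');D=np.load('pics/w2.npz');p,d=D['p'],D['d'];P=cloud(c,d)
def z(a,b,u,v):return np.nanmedian(P[a:b,u:v,2]).round(4)
print('floor',z(150,200,120,200),z(20,60,150,190),z(20,60,420,450),'mat',z(100,120,285,300),z(60,80,228,242))
m=teal(c,p,0);Q=P[m>0]
print(np.histogram(Q[:,2],np.arange(0,.1,.004)))
s=robot.sense();R=np.array(s['ee_rot']);print('cam pos in tool',R.T@(-np.array(c['extrinsics'])[:3,:3].T@np.array(c['extrinsics'])[:3,3]-s['tcp_pos']))
for zz in(.01,.02,.025):print(zz,proj(c,s['tcp_pos']+R[:,2]*zz))
E
```

```text
floor 0.0011 0.001 0.0011 mat 0.004 0.004
teal 3014 253 314 34 99
(array([  0,   4,   3,   5,  19, 350, 354,   5,   6,  24, 332, 310,   3,
         8,  31, 248, 240,   2,   5,  42, 490, 519,   0,   0]), array([0.   , 0.004, 0.008, 0.012, 0.016, 0.02 , 0.024, 0.028, 0.032,
       0.036, 0.04 , 0.044, 0.048, 0.052, 0.056, 0.06 , 0.064, 0.068,
       0.072, 0.076, 0.08 , 0.084, 0.088, 0.092, 0.096]))
cam pos in tool [ 0.06969382 -0.00030479 -0.11889141]
0.01 (np.float64(318.6861791081999), np.float64(265.6972858620028))
0.02 (np.float64(318.647201318525), np.float64(255.18062177424198))
0.025 (np.float64(318.6294951095951), np.float64(250.40327926365168))
```

Call:
play_rows:
  rows: [0.08,0.067,-0.05,0,0.6,0.08,0.067,-0.05,0,0.6,0.08,0.067,-0.05,0,0.6,0.08,0.067,-0.05,0,0.6,0.08,0.067,-0.05,0,0.6,0,0,0,0,0.6]

```text
clock: 2.37
tcp_pos: [0.4758, 0.0841, 0.2045]
ee_rot: [[0.931, 0.365, -0.001], [0.365, -0.931, 0.001], [-0.001, -0.001, -1.0]]
contact_force: [0.2, -0.2, 2.1]
opening: 0.0512
grasp_force: 0.0
```

```bash
python3 - <<'E'
from h import *
s,c,p,d=snap('w3')
for j in JARS:mouth(c,p,j)
m=teal(c,p,0);P=cloud(c,d);Q=P[m>0]
zt=np.nanpercentile(Q[:,2],98)
for k in range(4):
    t=Q[abs(Q[:,2]-(zt-.02*k))<.004];print(k,len(t),np.nanmean(t,0).round(4),np.nanmin(t,0).round(4),np.nanmax(t,0).round(4))
E
```

```text
t 2.37 tcp [0.4758 0.0841 0.2045] open 0.0512 yaw 21.4
large out 848 149
medium out 639 353
small out 114 -111
mini px [584.8  66.3] [ 36  37  15  16 181] -> [ 0.6292 -0.0568  0.075 ]
teal 2920 282 347 144 213
0 1046 [0.4742 0.086  0.0842] [0.4602 0.0718 0.0816] [0.4878 0.1002 0.0864]
1 394 [0.4791 0.0876 0.0643] [0.4554 0.0665 0.0624] [0.4916 0.1048 0.0689]
2 624 [0.4811 0.095  0.0443] [0.4497 0.0627 0.0418] [0.497  0.1121 0.0492]
3 758 [0.4888 0.0917 0.0243] [0.4509 0.0573 0.0219] [0.5045 0.1179 0.0287]
```

View pics/w3.png

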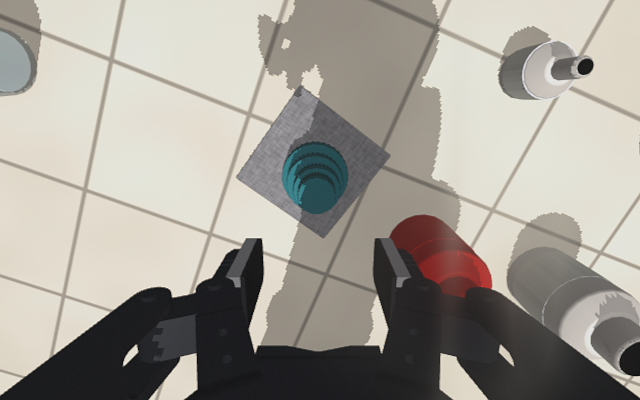

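Wrist view: the pile top is at (316,190), almost between the fingers. The mini jar mouth is at (585,66). Descend and grip the mini lid.

Call:
play_rows:
  rows: [-0.009,0.01,-0.09,0,0.5,0,0,-0.1,0,0.5,0,0,-0.1,0,0.5,0,0,-0.1,0,0.5,0,0,-0.1,0,0.5,0,0,-0.05,0,0.5,0,0,-0.03,0,0.5,0,0,0,0,0.5,0,0,0,0,0.5]

```text
clock: 3.17
tcp_pos: [0.4723, 0.0856, 0.0929]
ee_rot: [[0.931, 0.365, 0.001], [0.365, -0.931, -0.0], [0.0, 0.0, -1.0]]
contact_force: [-0.6, 0.2, 0.5]
opening: 0.0432
grasp_force: 0.0
```

Call:
play_rows:
  rows: [0.008,0.002,-0.012,0,0.5,0,0,0,0,0.4,0,0,0,0,0.3,0,0,0,0,0.2,0,0,0,0,0.2,0,0,0,0,0.2]

```text
clock: 3.67
tcp_pos: [0.4743, 0.0867, 0.0909]
ee_rot: [[0.931, 0.366, 0.002], [0.366, -0.931, 0.0], [0.002, 0.001, -1.0]]
contact_force: [-0.7, -0.9, 5.9]
opening: 0.027
grasp_force: 58.6
```

```bash
python3 - <<'E'
from h import *
s,c,p,d=snap('w4');print(s['contact_force'])
cv2.imwrite('pics/w4c.png',p[100:350,200:450,::-1])
E
```

```text
t 3.67 tcp [0.4743 0.0867 0.0909] open 0.027 yaw 21.47
[-0.65150153 -0.94753694  5.85435431]
```

View pics/w4c.png

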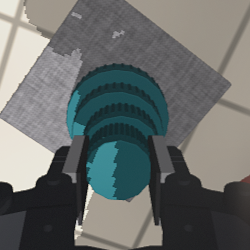

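Call:
play_rows:
  rows: [0,0,0.03,0,0.2,0,0,0.1,0,0.2,0,0,0.15,0,0.2,0,0,0.15,0,0.2,0.11,-0.1,0,0,0.2,0.11,-0.1,0,0,0.2,0.11,-0.1,0,0,0.2,0.11,-0.1,0,0,0.2,0.11,-0.1,0,0,0.2,0.11,-0.1,0,0,0.2]

```text
clock: 4.55
tcp_pos: [0.6065, -0.0345, 0.1767]
ee_rot: [[0.931, 0.366, 0.0], [0.366, -0.931, 0.0], [0.0, 0.0, -1.0]]
contact_force: [0.4, 0.0, -0.1]
opening: 0.0268
grasp_force: 59.1
```

Call:
play_rows:
  rows: [0.08,-0.08,0,0,0.2,0,0,0,0,0.2,0,0,0,0,0.2]

```text
clock: 4.8
tcp_pos: [0.6219, -0.0506, 0.176]
ee_rot: [[0.931, 0.364, -0.0], [0.364, -0.931, 0.0], [-0.0, -0.0, -1.0]]
contact_force: [-0.5, 0.8, -0.2]
opening: 0.0272
grasp_force: 59.1
```

```bash
python3 - <<'E'
from h import *
s,c,p,d=snap('w5');P=cloud(c,d)
for j in JARS:mouth(c,p,j)
m=teal(c,p,0);Q=P[m>0];
t=Q[Q[:,2]>.11];print('held',np.nanmean(t,0),np.nanpercentile(t,[2,98],axis=0))
w=Q[Q[:,2]<.11];zt=np.nanpercentile(w[:,2],95);t=w[abs(w[:,2]-zt)<.004];print('pile',len(t),np.nanmean(t,0),np.nanmin(t,0),np.nanmax(t,0))
E
```

```text
t 4.8 tcp [ 0.6219 -0.0506  0.176 ] open 0.0272 yaw 21.34
large px [597.5 294.6] [  32   16   46   58 1753] -> [ 0.6384 -0.2409  0.105 ]
medium out 401 479
small out -202 43
mini px [329. 197.] [ 35  37  15  15 157] -> [ 0.6282 -0.056   0.075 ]
teal 8484 71 349 235 324
held [ 0.62189777 -0.04976389  0.16904314] [[ 0.60902158 -0.0625898   0.16544367]
 [ 0.63392395 -0.0370406   0.1703217 ]]
pile 1639 [0.47433344 0.08437879 0.06410208] [0.45322614 0.06589159 0.06084306] [0.49245909 0.10320747 0.06637799]
```

View pics/w5.png

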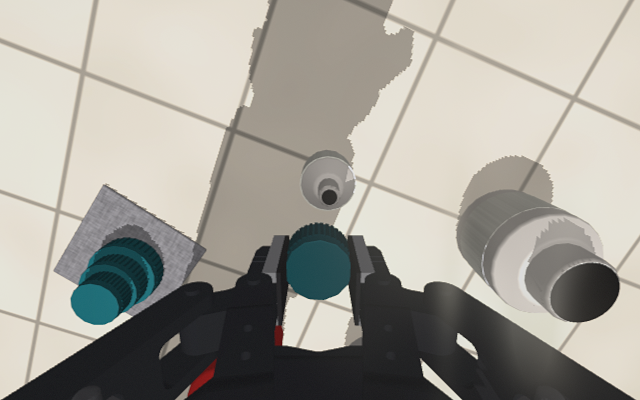

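The held mini lid is level at (318,265), the mini jar mouth is at (329,197), and the small lid now tops the pile at (95,303). Align and start down.

Call:
play_rows:
  rows: [0.032,-0.031,0,0,0.2,0,0,-0.1,0,0.2,0,0,-0.1,0,0.2,0,0,-0.07,0,0.2,0,0,-0.05,0,0.2,0,0,0,0,0.2,0,0,0,0,0.2]

```text
clock: 5.43
tcp_pos: [0.6279, -0.0552, 0.1121]
ee_rot: [[0.93, 0.367, -0.0], [0.367, -0.93, 0.0], [-0.0, -0.0, -1.0]]
contact_force: [0.4, -0.2, 0.6]
opening: 0.0269
grasp_force: 59.1
```

```bash
python3 - <<'E'
from h import *
s,c,p,d=snap('w6');P=cloud(c,d)
mouth(c,p,'mini');mouth(c,p,'large')
cv2.imwrite('pics/w6c.png',cv2.resize(p[150:330,220:420,::-1],None,fx=2,fy=2))
m=teal(c,p,0);m[:,:250]=0;Q=P[m>0];Q=Q[Q[:,2]>.09];print(np.nanpercentile(Q,[2,98],axis=0))
E
```

```text
t 5.43 tcp [ 0.6279 -0.0552  0.1121] open 0.0269 yaw 21.52
mini px [321.5 228. ] [42 29  4 11 42] -> [ 0.6346 -0.0541  0.075 ]
large out 669 371
teal 11505 0 349 232 392
[[ 0.61489904 -0.06723252  0.10042089]
 [ 0.64001087 -0.04153142  0.10645009]]
```

View pics/w6c.png

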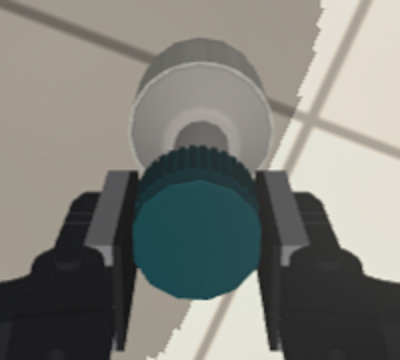

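Lid sits centred in front of the neck (crop 200,235 vs neck 200,135). Lower.

Call:
play_rows:
  rows: [0.002,-0.006,-0.02,0,0.2,0,0,-0.03,0,0.2,0,0,-0.03,0,0.2,0,0,-0.02,0,0.2,0,0,-0.01,0,0.2,0,0,0,0,0.2]

```text
clock: 5.98
tcp_pos: [0.628, -0.0569, 0.0892]
ee_rot: [[0.931, 0.366, -0.001], [0.366, -0.931, 0.0], [-0.001, -0.0, -1.0]]
contact_force: [0.6, 0.2, -1.2]
opening: 0.027
grasp_force: 59.1
```

Call:
play_rows:
  rows: [0,0,-0.008,0,0.2,0,0,-0.004,0,0.2,0,0,0,0,0.2]

```text
clock: 6.23
tcp_pos: [0.6284, -0.0568, 0.0875]
ee_rot: [[0.931, 0.366, 0.0], [0.366, -0.931, 0.0], [0.0, 0.0, -1.0]]
contact_force: [-1.3, -0.5, -0.1]
opening: 0.0271
grasp_force: 59.1
```

Call:
play_rows:
  rows: [0,0,-0.006,0,0.2,0,0,0,0,0.2]

```text
clock: 6.4
tcp_pos: [0.6288, -0.0568, 0.087]
ee_rot: [[0.931, 0.366, 0.001], [0.366, -0.931, -0.0], [0.001, 0.001, -1.0]]
contact_force: [-0.7, 0.4, 4.8]
opening: 0.0271
grasp_force: 59.6
```

Contact at the expected seating height (0.087). Release, rise and check.

Call:
play_rows:
  rows: [0,0,0,0,0.4,0,0,0,0,0.5,0,0,0,0,0.6,0,0,0,0,0.6,0,0,0.03,0,0.6,0,0,0.1,0,0.6,0,0,0.15,0,0.6,0,0,0.15,0,0.6,0,0,0,0,0.6]

```text
clock: 7.15
tcp_pos: [0.6315, -0.0564, 0.1788]
ee_rot: [[0.931, 0.366, 0.009], [0.366, -0.931, -0.0], [0.008, 0.003, -1.0]]
contact_force: [1.6, 0.2, 0.1]
opening: 0.0514
grasp_force: 0.0
```

```bash
cat >> h.py <<'E'
def tops(c,p,d,zt,box=None,tol=.005):
    m=teal(c,p,0);P=cloud(c,d)
    k=(m>0)&(abs(P[...,2]-zt)<tol)
    if box is not None:k&=np.hypot(P[...,0]-box[0],P[...,1]-box[1])<.06
    Q=P[k];lo,hi=np.nanpercentile(Q,[1,99],axis=0);print('top n',len(Q),'mid',((lo+hi)/2).round(4),'size',(hi-lo).round(4),'tilt',np.linalg.lstsq(np.c_[Q[:,:2]-Q[:,:2].mean(0),np.ones(len(Q))],Q[:,2],rcond=None)[0].round(3))
E
python3 - <<'E'
from h import *
s,c,p,d=snap('w7')
tops(c,p,d,.08,(.628,-.056));tops(c,p,d,.064,(.474,.085))
mouth(c,p,'large')
E
```

```text
t 7.15 tcp [ 0.6315 -0.0564  0.1788] open 0.0514 yaw 21.47
teal 5435 63 336 190 330
top n 706 mid [ 0.6277 -0.0564  0.0803] size [0.0256 0.0261 0.0029] tilt [-0.    -0.001  0.08 ]
teal 5435 63 336 190 330
top n 1498 mid [0.4739 0.0849 0.0624] size [0.0363 0.034  0.0065] tilt [-0.048  0.013  0.064]
large px [584.6 304.1] [ 45  19  32  53 781] -> [ 0.639  -0.2461  0.105 ]
```

Mini lid seated level (top 0.080). Back to the pile for the small lid.

Call:
play_rows:
  rows: [-0.12,0.108,0,0,0.65,-0.13,0.117,0,0,0.65,-0.13,0.117,0,0,0.65,-0.13,0.117,0,0,0.65,-0.13,0.117,0,0,0.65,-0.13,0.117,0,0,0.65,-0.02,0.014,-0.05,0,0.65,0,0,-0.1,0,0.65,0,0,0,0,0.65,0,0,0,0,0.65]

```text
clock: 8.03
tcp_pos: [0.4695, 0.0842, 0.1417]
ee_rot: [[0.931, 0.366, -0.003], [0.366, -0.931, -0.001], [-0.003, -0.0, -1.0]]
contact_force: [-0.2, 0.0, -0.2]
opening: 0.0555
grasp_force: 0.0
```

```bash
python3 - <<'E'
from h import *
s,c,p,d=snap('w8')
tops(c,p,d,.064,(.474,.085),.004);tops(c,p,d,.044,(.474,.085),.004)
E
```

```text
t 8.03 tcp [0.4695 0.0842 0.1417] open 0.0555 yaw 21.48
teal 5602 276 639 37 236
top n 2808 mid [0.473  0.0855 0.0635] size [0.0362 0.0358 0.0043] tilt [-0.008 -0.004  0.064]
teal 5602 276 639 37 236
top n 1023 mid [0.4755 0.0876 0.0438] size [0.043  0.0473 0.0065] tilt [-0.005  0.004  0.044]
```

Call:
play_rows:
  rows: [0.015,0.005,-0.1,0,0.65,0,0,-0.1,0,0.65,0,0,-0.08,0,0.65,0,0,-0.05,0,0.65,0,0,-0.02,0,0.65,0,0,0,0,0.65,0,0,0,0,0.65]

```text
clock: 8.67
tcp_pos: [0.4739, 0.0856, 0.0729]
ee_rot: [[0.931, 0.366, 0.001], [0.366, -0.931, 0.0], [0.001, 0.0, -1.0]]
contact_force: [0.9, -0.1, -0.1]
opening: 0.0553
grasp_force: 0.0
```

Call:
play_rows:
  rows: [-0.004,0,-0.007,0,0.55,0,0,0,0,0.45,0,0,0,0,0.35,0,0,0,0,0.3,0,0,0,0,0.3,0,0,0,0,0.3]

```text
clock: 9.17
tcp_pos: [0.473, 0.0857, 0.0719]
ee_rot: [[0.931, 0.366, 0.001], [0.366, -0.931, 0.0], [0.001, 0.0, -1.0]]
contact_force: [-1.3, -0.3, 7.3]
opening: 0.036
grasp_force: 59.1
```

Call:
play_rows:
  rows: [0,0,0.03,0,0.3,0,0,0.1,0,0.3,0,0,0.15,0,0.3,0,0,0.18,0,0.3,0.11,0.147,0.03,0,0.3,0.11,0.147,0.03,0,0.3,0.11,0.147,0,0,0.3,0.11,0.147,0,0,0.3,0.11,0.147,0,0,0.3,0.06,0.08,0,0,0.3]

```text
clock: 10.0
tcp_pos: [0.596, 0.2525, 0.1757]
ee_rot: [[0.93, 0.368, 0.001], [0.368, -0.93, 0.003], [0.002, -0.002, -1.0]]
contact_force: [-0.8, 0.7, 0.2]
opening: 0.0364
grasp_force: 59.9
```

Call:
play_rows:
  rows: [0,0,0,0,0.3,0,0,0,0,0.3]

```text
clock: 10.17
tcp_pos: [0.5945, 0.2497, 0.175]
ee_rot: [[0.93, 0.367, -0.0], [0.367, -0.93, 0.001], [-0.0, -0.001, -1.0]]
contact_force: [-0.4, -0.5, -0.4]
opening: 0.0364
grasp_force: 59.9
```

```bash
python3 - <<'E'
from h import *
s,c,p,d=snap('w9');mouth(c,p,'small')
tops(c,p,d,s['tcp_pos'][2]-.008,s['tcp_pos'])
tops(c,p,d,.044,(.474,.085),.004)
E
```

```text
t 10.17 tcp [0.5945 0.2497 0.175 ] open 0.0364 yaw 21.56
small px [307.4 186.3] [ 26  30  30  28 557] -> [0.6065 0.2621 0.09  ]
teal 6042 275 453 228 388
top n 5516 mid [0.5939 0.2502 0.167 ] size [0.0353 0.0357 0.0027] tilt [-0.001 -0.004  0.167]
teal 6042 275 453 228 388
top n 487 mid [0.4731 0.0829 0.0442] size [0.0322 0.0359 0.0026] tilt [0.001 0.002 0.044]
```

View pics/w9.png

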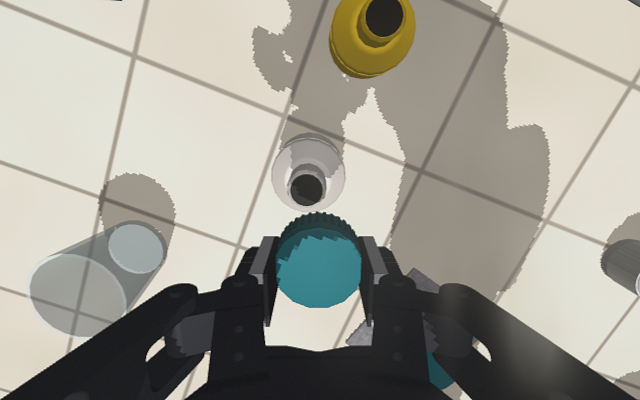

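The small jar mouth is at (308,189) just ahead of the held small lid (318,260); the yellow jar is behind and the beaker well to the left. Align and lower.

Call:
play_rows:
  rows: [0.058,0.056,0,0,0.3,0,0,-0.1,0,0.3,0,0,-0.1,0,0.3,0,0,-0.05,0,0.3,0,0,0,0,0.3,0,0,0,0,0.3]

```text
clock: 10.72
tcp_pos: [0.6058, 0.2587, 0.1251]
ee_rot: [[0.931, 0.365, -0.001], [0.365, -0.931, -0.001], [-0.001, 0.0, -1.0]]
contact_force: [-0.1, -0.8, 0.8]
opening: 0.0366
grasp_force: 59.9
```

Call:
play_rows:
  rows: [0.002,0.011,0,0,0.3,0,0,-0.03,0,0.3,0,0,-0.03,0,0.3,0,0,-0.03,0,0.3,0,0,-0.01,0,0.3,0,0,0,0,0.3]

```text
clock: 11.22
tcp_pos: [0.6061, 0.2616, 0.1039]
ee_rot: [[0.931, 0.366, -0.001], [0.366, -0.931, -0.001], [-0.002, 0.0, -1.0]]
contact_force: [0.2, -0.1, -0.1]
opening: 0.0367
grasp_force: 59.9
```

Call:
play_rows:
  rows: [0,0,-0.006,0,0.3,0,0,-0.004,0,0.3,0,0,0,0,0.3]

```text
clock: 11.47
tcp_pos: [0.6067, 0.2621, 0.1032]
ee_rot: [[0.931, 0.366, 0.0], [0.366, -0.931, 0.0], [0.0, -0.0, -1.0]]
contact_force: [1.2, -0.6, -0.4]
opening: 0.0363
grasp_force: 60.1
```

Call:
play_rows:
  rows: [0,0,-0.006,0,0.3,0,0,0,0,0.3]

```text
clock: 11.63
tcp_pos: [0.607, 0.2623, 0.1031]
ee_rot: [[0.931, 0.366, 0.001], [0.366, -0.931, 0.001], [0.002, 0.0, -1.0]]
contact_force: [-1.3, -2.6, 9.6]
opening: 0.0364
grasp_force: 60.9
```

Seated (9.6 N at 0.103). Release and rise.

Call:
play_rows:
  rows: [0,0,0.004,0,0.45,0,0,0,0,0.6,0,0,0,0,0.7,0,0,0,0,0.7,0,0,0.03,0,0.7,0,0,0.1,0,0.7,0,0,0.15,0,0.7,0,0,0.1,0,0.7,0,0,0,0,0.7]

```text
clock: 12.38
tcp_pos: [0.6086, 0.2635, 0.1838]
ee_rot: [[0.931, 0.366, 0.006], [0.366, -0.931, 0.004], [0.007, -0.001, -1.0]]
contact_force: [0.8, 0.0, 0.4]
opening: 0.0602
grasp_force: 0.0
```

```bash
python3 - <<'E'
from h import *
s,c,p,d=snap('w10');tops(c,p,d,.095,(.6065,.262));tops(c,p,d,.044,(.474,.085),.004)
E
```

```text
t 12.38 tcp [0.6086 0.2635 0.1838] open 0.0602 yaw 21.47
teal 2794 291 461 185 395
top n 2389 mid [0.6063 0.2625 0.0953] size [0.0353 0.0354 0.0029] tilt [0.    0.001 0.095]
teal 2794 291 461 185 395
top n 374 mid [0.4789 0.0743 0.0442] size [0.0343 0.0206 0.0027] tilt [-0.006  0.019  0.044]
```

Call:
play_rows:
  rows: [-0.11,-0.147,0,0,0.75,-0.11,-0.147,0,0,0.75,-0.11,-0.147,0,0,0.75,-0.11,-0.147,0,0,0.75,-0.11,-0.147,0,0,0.75,-0.11,-0.147,0,0,0.75,0,0,-0.1,0,0.75,0,0,-0.15,0,0.75,0,0,0,0,0.75,0,0,0,0,0.75]

```text
clock: 13.27
tcp_pos: [0.4732, 0.0853, 0.1275]
ee_rot: [[0.93, 0.366, -0.004], [0.366, -0.93, -0.001], [-0.004, -0.001, -1.0]]
contact_force: [0.0, 0.7, 0.0]
opening: 0.0636
grasp_force: 0.0
```

```bash
python3 - <<'E'
from h import *
s,c,p,d=snap('w11');tops(c,p,d,.044,(.474,.085),.004);tops(c,p,d,.024,(.474,.085),.004)
E
```

```text
t 13.27 tcp [0.4732 0.0853 0.1275] open 0.0636 yaw 21.49
teal 5993 273 359 152 244
top n 4351 mid [0.4731 0.0874 0.044 ] size [0.0465 0.0461 0.0036] tilt [-0.005 -0.001  0.044]
teal 5993 273 359 152 244
top n 1363 mid [0.4806 0.0878 0.024 ] size [0.0473 0.0592 0.0059] tilt [-0.007 -0.001  0.024]
```

Call:
play_rows:
  rows: [0,0.009,-0.1,0,0.75,0,0,-0.1,0,0.75,0,0,-0.1,0,0.75,0,0,-0.05,0,0.75,0,0,-0.02,0,0.75,0,0,0,0,0.75,0,0,0,0,0.75]

```text
clock: 13.9
tcp_pos: [0.4752, 0.0878, 0.0554]
ee_rot: [[0.931, 0.366, 0.001], [0.366, -0.931, 0.0], [0.001, 0.0, -1.0]]
contact_force: [-0.7, -0.0, -0.2]
opening: 0.0642
grasp_force: 0.0
```

Call:
play_rows:
  rows: [-0.01,-0.002,-0.018,0,0.7,0,0,0,0,0.6,0,0,0,0,0.5,0,0,0,0,0.4,0,0,0,0,0.4,0,0,0,0,0.4]

```text
clock: 14.4
tcp_pos: [0.4726, 0.087, 0.0518]
ee_rot: [[0.931, 0.366, 0.001], [0.366, -0.931, -0.0], [0.001, 0.0, -1.0]]
contact_force: [-2.8, -0.0, 9.4]
opening: 0.0475
grasp_force: 60.2
```

Call:
play_rows:
  rows: [0,0,0.03,0,0.4,0,0,0.1,0,0.4,0,0,0.15,0,0.4,0,0,0.18,0,0.4,0,0,0.18,0,0.4,0,0,0.1,0,0.4,0,0,0,0,0.4]

```text
clock: 14.98
tcp_pos: [0.4749, 0.0879, 0.204]
ee_rot: [[0.931, 0.366, 0.008], [0.366, -0.931, 0.001], [0.008, 0.002, -1.0]]
contact_force: [1.4, 0.2, 0.3]
opening: 0.0472
grasp_force: 61.7
```

Call:
play_rows:
  rows: [-0.016,-0.18,0,0,0.4,-0.016,-0.18,0,0,0.4,-0.016,-0.18,0,0,0.4,-0.016,-0.18,0,0,0.4,-0.016,-0.18,0,0,0.4,-0.016,-0.18,0,0,0.4,-0.016,-0.18,0,0,0.4,0,0,0,0,0.4,0,0,0,0,0.4]

```text
clock: 15.73
tcp_pos: [0.4493, -0.1672, 0.1986]
ee_rot: [[0.932, 0.362, -0.001], [0.362, -0.932, -0.0], [-0.001, -0.0, -1.0]]
contact_force: [-0.7, -0.0, 0.2]
opening: 0.0472
grasp_force: 61.8
```

```bash
python3 - <<'E'
from h import *
s,c,p,d=snap('w12');mouth(c,p,'medium');mouth(c,p,'large')
tops(c,p,d,s['tcp_pos'][2]-.008,s['tcp_pos'])
E
```

```text
t 15.73 tcp [ 0.4493 -0.1672  0.1986] open 0.0472 yaw 21.19
medium px [339.8 196.1] [ 20  22  36  20 423] -> [ 0.4645 -0.1756  0.12  ]
large out 547 -62
teal 15170 0 374 0 317
top n 9275 mid [ 0.4495 -0.1665  0.191 ] size [0.0458 0.046  0.0026] tilt [-0.001 -0.001  0.191]
```

View pics/w12.png

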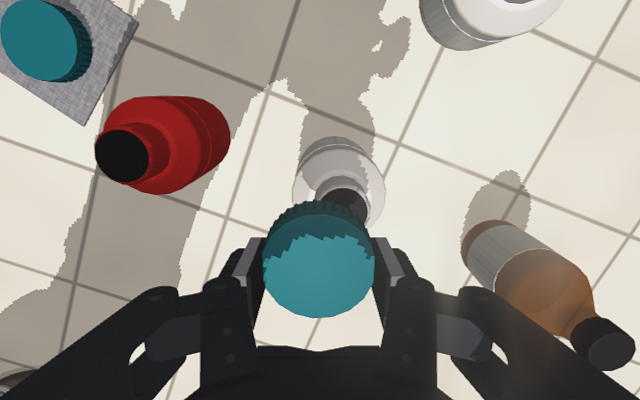

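The held lid (318,260) hides part of the medium mouth (345,205), so I back off a little to see it.

Call:
play_rows:
  rows: [-0.12,-0.08,0.05,0,0.4,-0.08,-0.05,0,0,0.4,0,0,0,0,0.4,0,0,0,0,0.4]

```text
clock: 16.12
tcp_pos: [0.4099, -0.1901, 0.209]
ee_rot: [[0.93, 0.367, 0.0], [0.367, -0.93, -0.0], [0.0, 0.0, -1.0]]
contact_force: [0.9, -0.3, 0.7]
opening: 0.047
grasp_force: 61.8
```

```bash
python3 - <<'E'
from h import *
s,c,p,d=snap('w13');mouth(c,p,'medium',60)
tops(c,p,d,s['tcp_pos'][2]-.008,s['tcp_pos'])
u,w=map(int,proj(c,np.array([.46,-.18,.12])));print(u,w);cv2.imwrite('pics/w13c.png',cv2.resize(p[w-60:w+60,u-60:u+60,::-1],None,fx=3,fy=3))
P=cloud(c,d);k=(abs(P[...,2]-.121)<.004)&(np.hypot(P[...,0]-.46,P[...,1]+.18)<.03);Q=P[k];print(len(Q),np.percentile(Q,[1,99],axis=0))
k=(abs(P[...,2]-.097)<.004)&(np.hypot(P[...,0]-.46,P[...,1]+.18)<.05);Q=P[k];print('shoulder',len(Q),np.percentile(Q,[1,99],axis=0))
E
```

```text
t 16.12 tcp [ 0.4099 -0.1901  0.209 ] open 0.047 yaw 21.5
medium px [330.1 137.8] [  36   40   49   51 1503] -> [ 0.4554 -0.18    0.12  ]
teal 10681 0 374 0 317
top n 8964 mid [ 0.4095 -0.1894  0.2014] size [0.0448 0.0462 0.0027] tilt [ 0.    -0.002  0.201]
332 130
2651 [[ 0.43876544 -0.19715166  0.11823016]
 [ 0.47261464 -0.16343167  0.12340046]]
shoulder 1709 [[ 0.43011063 -0.20573856  0.09303512]
 [ 0.48116306 -0.15503995  0.09851756]]
```

View pics/w13c.png

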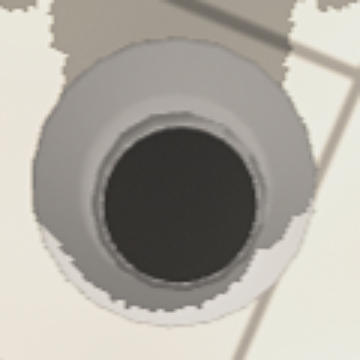

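The full mouth is visible, centred at about (330,138), giving (0.4555,-0.180). Align over it and lower.

Call:
play_rows:
  rows: [0.12,0.024,0,0,0.4,0.109,0.022,0,0,0.4,0,0,-0.1,0,0.4,0,0,-0.1,0,0.4,0,0,-0.05,0,0.4,0,0,0,0,0.4,0,0,0,0,0.4]

```text
clock: 16.75
tcp_pos: [0.4561, -0.1809, 0.1588]
ee_rot: [[0.93, 0.367, -0.001], [0.367, -0.93, 0.001], [-0.001, -0.001, -1.0]]
contact_force: [-0.1, -0.0, 0.4]
opening: 0.0476
grasp_force: 61.8
```

Call:
play_rows:
  rows: [-0.002,0,-0.03,0,0.4,0,0,-0.03,0,0.4,0,0,-0.03,0,0.4,0,0,-0.02,0,0.4,0,0,-0.015,0,0.4,0,0,0,0,0.4]

```text
clock: 17.25
tcp_pos: [0.4552, -0.1818, 0.1333]
ee_rot: [[0.931, 0.366, -0.001], [0.366, -0.931, 0.0], [-0.001, -0.001, -1.0]]
contact_force: [0.2, 0.3, 0.3]
opening: 0.0475
grasp_force: 61.8
```

Call:
play_rows:
  rows: [0,0.003,-0.005,0,0.4,0,0,-0.005,0,0.4,0,0,0,0,0.4]

```text
clock: 17.5
tcp_pos: [0.4559, -0.1813, 0.1329]
ee_rot: [[0.931, 0.366, 0.001], [0.366, -0.931, -0.001], [0.0, 0.001, -1.0]]
contact_force: [-3.6, 1.0, 11.0]
opening: 0.047
grasp_force: 63.0
```

Call:
play_rows:
  rows: [0,0,0.004,0,0.55,0,0,0,0,0.7,0,0,0,0,0.8,0,0,0,0,0.8,0,0,0.03,0,0.8,0,0,0.1,0,0.8,0,0,0.15,0,0.8,0,0,0.1,0,0.8,0,0,0,0,0.8]

```text
clock: 18.25
tcp_pos: [0.4578, -0.1816, 0.213]
ee_rot: [[0.931, 0.366, 0.006], [0.366, -0.931, -0.002], [0.005, 0.004, -1.0]]
contact_force: [0.9, 0.6, 0.0]
opening: 0.0683
grasp_force: 0.0
```

```bash
python3 - <<'E'
from h import *
s,c,p,d=snap('w14');tops(c,p,d,.125,(.4555,-.18))
E
```

```text
t 18.25 tcp [ 0.4578 -0.1816  0.213 ] open 0.0683 yaw 21.48
teal 9288 0 352 8 245
top n 4036 mid [ 0.456  -0.1807  0.1252] size [0.0456 0.0456 0.0029] tilt [0.001 0.001 0.125]
```

Medium seated level. On to the large lid.

Call:
play_rows:
  rows: [0.01,0.168,0,0,0.9,0.01,0.168,0,0,0.9,0.01,0.168,0,0,0.9,0.01,0.168,0,0,0.9,0.01,0.168,0,0,0.9,0.01,0.168,0,0,0.9,0.01,0.168,0,0,0.9,0.01,0.168,0,0,0.9,0,0,-0.1,0,0.9,0,0,0,0,0.9]

```text
clock: 19.13
tcp_pos: [0.4698, 0.0894, 0.1861]
ee_rot: [[0.929, 0.37, -0.004], [0.37, -0.929, -0.0], [-0.004, -0.001, -1.0]]
contact_force: [-0.5, -0.6, -0.4]
opening: 0.0768
grasp_force: 0.0
```

Call:
play_rows:
  rows: [0,0,-0.15,0,0.9,0,0,-0.15,0,0.9,0,0,0,0,0.9,0,0,0,0,0.9]

```text
clock: 19.47
tcp_pos: [0.4704, 0.0865, 0.128]
ee_rot: [[0.931, 0.365, -0.004], [0.365, -0.931, -0.001], [-0.004, -0.0, -1.0]]
contact_force: [-0.4, -0.1, 0.6]
opening: 0.0768
grasp_force: 0.0
```

```bash
python3 - <<'E'
from h import *
s,c,p,d=snap('w15');tops(c,p,d,.024,(.474,.085),.004)
E
```

```text
t 19.47 tcp [0.4704 0.0865 0.128 ] open 0.0768 yaw 21.43
teal 5772 276 362 149 235
top n 5682 mid [0.4745 0.0877 0.0242] size [0.0574 0.0569 0.003 ] tilt [-0.003  0.001  0.024]
```

Call:
play_rows:
  rows: [0.018,0.005,-0.12,0,0.9,0,0,-0.12,0,0.9,0,0,-0.1,0,0.9,0,0,-0.08,0,0.9,0,0,-0.04,0,0.9,0,0,-0.01,0,0.9,0,0,0,0,0.9,0,0,0,0,0.9]

```text
clock: 20.18
tcp_pos: [0.4761, 0.0887, 0.036]
ee_rot: [[0.931, 0.366, 0.002], [0.366, -0.931, 0.0], [0.002, 0.0, -1.0]]
contact_force: [0.3, 0.2, 0.4]
opening: 0.0767
grasp_force: 0.0
```

Call:
play_rows:
  rows: [-0.008,-0.004,-0.022,0,0.85,0,0,0,0,0.75,0,0,0,0,0.65,0,0,0,0,0.55,0,0,0,0,0.55,0,0,0,0,0.55]

```text
clock: 20.68
tcp_pos: [0.4737, 0.0875, 0.0314]
ee_rot: [[0.931, 0.366, 0.001], [0.366, -0.931, -0.001], [0.0, 0.001, -1.0]]
contact_force: [-4.4, -1.8, 14.0]
opening: 0.0599
grasp_force: 61.3
```

Call:
play_rows:
  rows: [0,0,0.03,0,0.55,0,0,0.1,0,0.55,0,0,0.15,0,0.55,0,0,0.18,0,0.55,0,0,0.18,0,0.55,0,0,0.18,0,0.55,0,0,0.05,0,0.55,0,0,0,0,0.55]

```text
clock: 21.35
tcp_pos: [0.4752, 0.0883, 0.2078]
ee_rot: [[0.931, 0.366, 0.006], [0.366, -0.931, 0.001], [0.006, 0.001, -1.0]]
contact_force: [0.8, 0.0, -1.3]
opening: 0.0599
grasp_force: 64.8
```

Call:
play_rows:
  rows: [0.062,-0.185,0,0,0.55,0.062,-0.185,0,0,0.55,0.062,-0.185,0,0,0.55,0.062,-0.185,0,0,0.55,0.062,-0.185,0,0,0.55,0.062,-0.185,0,0,0.55,0.062,-0.185,0,0,0.55,0.062,-0.185,0,0,0.55,0.062,-0.185,0,0,0.55,0,0,0,0,0.55]

```text
clock: 22.18
tcp_pos: [0.5845, -0.2551, 0.2019]
ee_rot: [[0.934, 0.357, -0.002], [0.357, -0.934, -0.004], [-0.004, 0.003, -1.0]]
contact_force: [-0.9, -0.4, -1.4]
opening: 0.0595
grasp_force: 64.8
```

Call:
play_rows:
  rows: [0,0,0,0,0.55]

```text
clock: 22.27
tcp_pos: [0.5842, -0.2481, 0.202]
ee_rot: [[0.932, 0.362, -0.003], [0.362, -0.932, 0.0], [-0.003, -0.001, -1.0]]
contact_force: [-0.0, 1.4, -1.4]
opening: 0.0596
grasp_force: 64.8
```

```bash
python3 - <<'E'
from h import *
s,c,p,d=snap('w16');mouth(c,p,'large',70)
tops(c,p,d,s['tcp_pos'][2]-.008,s['tcp_pos'])
P=cloud(c,d);k=(abs(P[...,2]-.106)<.004)&(np.hypot(P[...,0]-.64,P[...,1]+.23)<.04);Q=P[k];print(len(Q),np.percentile(Q,[1,99],axis=0))
E
```

```text
t 22.27 tcp [ 0.5842 -0.2481  0.202 ] open 0.0596 yaw 21.2
large px [322. 121.] [  39   40   67   69 3645] -> [ 0.6368 -0.23    0.105 ]
teal 16619 54 388 13 368
top n 14047 mid [ 0.5841 -0.2473  0.1946] size [0.056  0.0574 0.0027] tilt [-0.002 -0.     0.195]
4529 [[ 0.61439262 -0.2526689   0.10349865]
 [ 0.65926563 -0.2076438   0.1084316 ]]
```

View pics/w16.png

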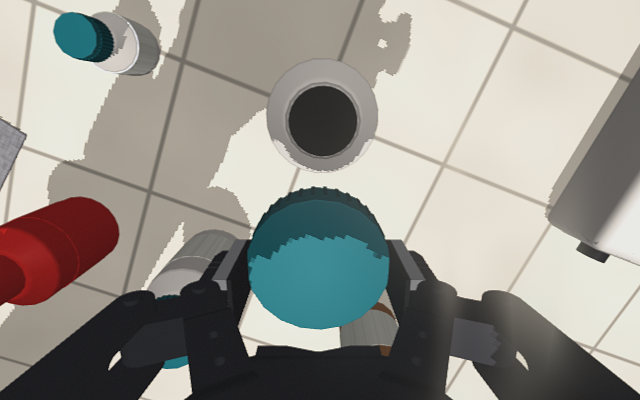

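Large mouth at (322,121), held lid level at (318,258); mini and medium lids are on their jars. Align and lower.

Call:
play_rows:
  rows: [0.13,0.042,0,0,0.55,0.133,0.043,0,0,0.55,0,0,-0.1,0,0.55,0,0,-0.1,0,0.55,0,0,-0.08,0,0.55,0,0,0,0,0.55,0,0,0,0,0.55]

```text
clock: 22.9
tcp_pos: [0.637, -0.2264, 0.1474]
ee_rot: [[0.93, 0.368, -0.003], [0.368, -0.93, 0.001], [-0.002, -0.002, -1.0]]
contact_force: [0.1, 0.6, -0.6]
opening: 0.0599
grasp_force: 64.8
```

Call:
play_rows:
  rows: [0,-0.015,-0.02,0,0.55,0,0,0,0,0.55,0,0,0,0,0.55]

```text
clock: 23.15
tcp_pos: [0.6381, -0.2315, 0.1452]
ee_rot: [[0.931, 0.366, 0.001], [0.366, -0.931, -0.001], [0.001, 0.001, -1.0]]
contact_force: [-0.3, -0.2, -0.2]
opening: 0.0599
grasp_force: 64.8
```

Call:
play_rows:
  rows: [-0.006,0.003,-0.03,0,0.55,0,0,-0.03,0,0.55,0,0,-0.03,0,0.55,0,0,-0.03,0,0.55,0,0,-0.01,0,0.55,0,0,0,0,0.55]

```text
clock: 23.65
tcp_pos: [0.6363, -0.2306, 0.1178]
ee_rot: [[0.931, 0.366, -0.001], [0.366, -0.931, 0.0], [-0.001, -0.0, -1.0]]
contact_force: [0.5, -0.7, -1.1]
opening: 0.0598
grasp_force: 64.8
```

Call:
play_rows:
  rows: [0,0,-0.006,0,0.55,0,0,-0.004,0,0.55,0,0,0,0,0.55]

```text
clock: 23.9
tcp_pos: [0.6365, -0.2306, 0.1176]
ee_rot: [[0.931, 0.366, 0.0], [0.366, -0.931, -0.0], [0.0, 0.0, -1.0]]
contact_force: [-4.7, 0.7, 12.5]
opening: 0.0596
grasp_force: 66.1
```

Seated. Release, rise, and back off.

Call:
play_rows:
  rows: [0,0,0.004,0,0.7,0,0,0,0,0.85,0,0,0,0,0.95,0,0,0,0,0.95,0,0,0.03,0,0.95,0,0,0.1,0,0.95,0,0,0.15,0,0.95,0,0,0.15,0,0.95,0,0,0.1,0,0.95,0,0,0,0,0.95]

```text
clock: 24.73
tcp_pos: [0.639, -0.2309, 0.2289]
ee_rot: [[0.931, 0.366, 0.008], [0.366, -0.931, -0.002], [0.007, 0.005, -1.0]]
contact_force: [0.6, -0.3, 0.2]
opening: 0.0808
grasp_force: 0.0
```

```bash
python3 - <<'E'
from h import *
s,c,p,d=snap('w17');tops(c,p,d,.11,(.6367,-.23));tops(c,p,d,.08,(.628,-.056))
p,d=robot.read_camera('scene');cv2.imwrite('pics/s2.png',p[...,::-1]);c=robot.get_calibration('scene')
for j,z in(('small',.095),('medium',.125)):tops(c,p,d,z,JARS[j])
E
```

```text
t 24.73 tcp [ 0.639  -0.2309  0.2289] open 0.0808 yaw 21.47
teal 6323 91 356 103 236
top n 4900 mid [ 0.6371 -0.2299  0.1102] size [0.0567 0.0567 0.003 ] tilt [-0.001  0.001  0.11 ]
teal 6323 91 356 103 236
top n 1113 mid [ 0.6285 -0.0576  0.0786] size [0.0267 0.0264 0.0064] tilt [-0.025  0.058  0.08 ]
teal 1003 225 427 119 295
top n 226 mid [0.6102 0.2641 0.0932] size [0.0322 0.0316 0.0061] tilt [-0.002 -0.004  0.093]
teal 1003 225 427 119 295
top n 217 mid [ 0.4598 -0.1765  0.1233] size [0.0429 0.0432 0.0064] tilt [ 0.003 -0.005  0.123]
```

View pics/s2.png

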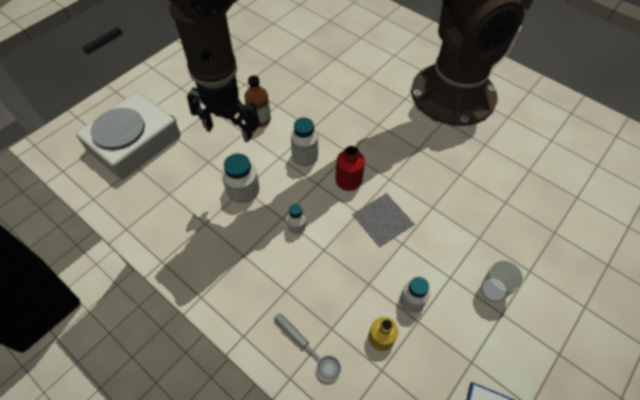

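All four lids sit level on their jars: large (238,165), medium (304,127), mini (295,211), small (419,287). The mat is empty, and the bystanders and look-alikes haven't moved.

```bash
python3 -c "
from bench import robot
print(robot.sign_off())"
```

```text
the job is handed in; nothing more can be done
None
```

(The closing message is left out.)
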